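# Fetch the doming block from the slide-lid case

### The arm

A 7-joint arm with a two-finger parallel gripper is mounted at the origin on a cart in front of the work surface, level with it; the furniture and walls round the work are solid. World frame = base frame: x ahead of the robot, y to its left, z up, the work surface at z = 0. Lengths are in m, angles in rad, forces in N, time in s.
With the tool pointing down it reaches from about 0.425 to 0.925 m from the base axis. Payload 6.8 kg.
Tool frame: the origin (TCP) lies on the centre line of the jaws, within the pads' length; the fingertips stand 17 mm ahead of it and the grasp point (between the pads) lies 2 mm behind it; z points along the fingers, x is the direction in which the jaws open and shut, and the axes are right-handed (so a half turn about z gives the same grasp; the last joint's range is limited). The gripper opens to 85 mm and grips with 20 to 120 N. Pads are 22 mm wide; open, the fingers measure 114 mm over their backs; the gripper's body (76 mm by 85 mm) begins 54 mm behind the grasp point. The pads swing forward as they close: fully open they stand 13 mm farther back than shut.
Start: joints at [1.121, 0.477, 0.022, 1.555, -0.011, 1.109, -0.083], TCP at [0.226, -0.636, 0.248] pointing down, gripper open.
Joint ranges: [-2.96, 2.96], [-0.34, 2.1], [-1.41, 1.46], [0.24, 2.44], [-1.37, 4.51], [0.17, 1.92], [-2.96, 2.96]. Speed limits (rad/s): [2.39, 2.39, 3.14, 3.14, 3.14, 3.14, 3.14].

### API

Orientations are given as a rotation vector (axis times angle).
In Python, from bench import r gives the robot as it stands.
- The arm moves only by the tool arm_command, never from a script. Its argument "increments" is a list of rows, each a list of 3 entries, a list of its own where there are three numbers: the shift along the world's x, y, z in m, then the turn, a rotation vector about the world's x, y, z in rad, then the opening in per cent of the stroke, from 0 (shut) to 100 (fully open). A call has 1 to 10 rows; each row is the pose to reach, as a shift and turn from the pose commanded when the call began; what a row does not reach only later rows make up. A row lasts 1/10 s, in which the tool goes at most 50 mm and 8.59 degrees, less where a joint would pass 70% of its speed; a pose out of reach is approached as far as the arm can. A call with a gripper value outside its range is refused whole. The fingers move at their own pace and stop on an object; "newtons" is the grip in N (left out, the last holds). Time passes only in rows, so rows that repeat a pose let the fingers close. It gives the time, the measured TCP pose, the force and the opening at its end, in the units of the state.
- r.get_obs(): the state, without advancing time (a new reading comes with each control period).
- r.grab_frame(name): name is "side" or "top" or "wrist"; returns the picture (384x512x3 uint8, blue, green, red); there is no depth.
- r.camera_model(name): a dict with "camera_matrix" (3x3 intrinsics, pixels), "camera_from_world" (4x4, takes a point from world to camera coordinates). Camera axes: x right, y down, z forward; pixel columns grow to the right and rows downward; lengths in m; the calibration is good to about 2 mm. The wrist camera is an equidistant fisheye: a pixel r from the principal point sees the ray r / f radians off the axis. A picture is of the moment at which its call begins: read the wrist's pose just before it. camera_model takes no time and is no camera call; for the wrist camera it gives the pose at the moment of the call.
- r.hand_in(): hands the job in, once; it reports no verdict.
The state is a dict: "clock": time; "joints": joint angles; "qvel": joint speeds; "tau": joint torques, N m; "tcp_pos": TCP position; "orientation": TCP orientation; "contact_force": force on the tool from outside, world axes, zero at the start; "moment": the same for the moment, N m; "grip_width": finger opening in m.
Only numpy, scipy, OpenCV 4.12 (cv2) and the standard library are available. Lean on these libraries where they do the work, as an engineer would, in place of code of your own. Each camera call takes 0.05 s, during which the arm holds its last target. There are 200 camera calls.

### The job

I need the brass doming block from the slide-lid case, but the jar and the black graver block stand just in front, where the lid slides out: stand both upright in the aluminium tray first, then slide the lid open (never against anything) and set the doming block, same side up, on the middle of the steel bench block. Then slide the lid fully shut against dust and stand the jar and the graver block back upright, each on the very spot where it stood at the start; leave the loupe in the case and the bur box beside the lid's path as they are.

Things in the scene. Friction and masses are not known exactly. Their poses are not given: they have to be found in the camera images.
- case: Low light-wood case, fixed, 140 (own x) x 190 (own y) x 61 mm high, walls 6 mm, inner floor at 6 mm. Origin: centre of its underside. Its -x side is the front, toward the robot. Clear lid with the upper front panel attached (19 mm above the worktop and up) slides out level along the case's -x. Fully open it uncovers own x = -35 to +64 mm; inside width (y) 178 mm
- case_lid (a joint): How far the lid is slid open: 0 fully shut, 0.105 m fully open (at the stop). It may start up to 8 mm ajar. It moves with about 2 N and stays where it is left
- lid_pull (a point): Centre of the lid's aluminium bar pull, which moves with the lid: a solid bar 70 mm long (along the case's y), 10 mm thick (along the case's x), 20 mm high, on top of the clear lid. This point is 68 mm above the worktop; the bar's top is at 78 mm, the clear lid's top at 57 mm and a thin foot plate at 59 mm
- jar_mid (a point): Small round glass jar with a black screw lid, 48 mm diameter, 63 mm high, standing in front of the case. Point on its axis half-way up
- graver_mid (a point): Black graver block with two V grooves in its top, 50 mm (own x) x 72 mm (own y), 60 mm high, standing in front of the case. Point at its centre half-way up. Plain to grip across its own x
- bur_mid (a point): Small clear bur box with a blue insert and burs standing upright in it, 30 mm (own x) x 67 mm (own y); the box itself is 32 mm high, with the burs 46 mm; stands to the left in front of the case, just outside the path of the lid, and is left alone. Point at the centre of the box part, 17 mm above its underside.
- doming_mid (a point): Brass doming block, a cube of 42 mm with round hollows, about 0.55 kg, standing in the case under the clear lid. Point at its centre, 21 mm above its underside; its axes are square to its sides, z up
- loupe_mid (a point): Black eye loupe, round, 39 mm diameter, 30 mm high, standing in the case beside the doming block. Point at its centre. It stays in the case
- tray: Shallow aluminium tray with a dark liner, fixed, 140 (own x) x 180 (own y) x 12 mm high, walls 4 mm; origin at the centre of its underside. Its floor is 4 mm thick; inside 132 x 172 mm. The side area for the jar and the graver block, side by side along its y
- bench_block: Steel bench block, fixed, 64 x 64 mm (sides square to its own x and y), 28 mm high; origin at the centre of its underside. The doming block goes on the middle of its top
Mind the look-alikes: they are no part of the job. Leave any purple look-alike of the part that bears graver_mid alone.

How it is judged:
On the way, in this order (a step that is already met when the one before it is completed fails the run):
1. jar and graver block both stand upright and released in the tray, the lid not yet opened (x of jar_mid in the frame of tray between -0.062 and 0.062 m and y of jar_mid in the frame of tray between -0.08 and 0.08 m and z of jar_mid in the frame of tray below 0.0435 m and angle between each of jar_mid, graver_mid's own z axis and vertical below 0.15 rad and contact force between the fingers and jar below 0.1 N and x of graver_mid in the frame of tray between -0.062 and 0.062 m and y of graver_mid in the frame of tray between -0.08 and 0.08 m and z of graver_mid in the frame of tray below 0.042 m and contact force between the fingers and graver_block below 0.1 N and value of joint case_lid below 0.02 m), for 0.2 s.
2. the lid is slid open (value of joint case_lid above 0.08 m), for 0.2 s.
3. the doming block stands released on the middle of the bench block (horizontal distance between doming_mid and bench_block below 0.012 m and height (world z) of doming_mid between 0.045 and 0.053 m and angle between doming_mid's own z axis and vertical below 0.1 rad and contact force between the fingers and doming_block below 0.1 N), for 0.2 s.
4. the lid is shut again (value of joint case_lid below 0.004 m), for 0.2 s.
At the end, for the whole second after the job is handed in: Jar and graver block stand upright and at rest, each within 15 mm of where it stood at the start; the lid is shut to within 4 mm; the doming block stands same side up on the bench block, within 12 mm of its middle; the loupe (in the case) and the bur box are within 30 mm of where they stood (distance of each of jar_mid, graver_mid from where it was at the start of the episode below 0.015 m and angle between each of jar_mid, graver_mid, doming_mid's own z axis and vertical below 0.1 rad and linear speed of each of jar, graver_block, doming_block below 0.02 m/s and distance of each of loupe_mid, bur_mid from where it was at the start of the episode below 0.03 m and horizontal distance between doming_mid and bench_block below 0.012 m and height (world z) of doming_mid between 0.045 and 0.053 m and value of joint case_lid below 0.004 m); the robot touches nothing.
It fails at once if the lid pushes against the jar or the graver block (contact force between case_lid and jar above 0.5 N or contact force between case_lid and graver_block above 0.5 N).
It fails at once if the loupe is moved by more than 30 mm (distance of loupe_mid from where it was at the start of the episode above 0.03 m).
It fails at once if the bur box is moved by more than 30 mm (distance of bur_mid from where it was at the start of the episode above 0.03 m).
It also fails if it takes over 131 s, if anything falls off the work surface, if the arm or the gripper's body presses on something with over 40 N, if the wrist force passes 120 N, or if a joint passes its speed limit or range.

## Working session

There is one attempt and no reset: what is moved stays moved. The work goes in short steps, Python scripts to look and compute and a tool call to move; the robot and the scene stay as the last step left them, time stands still between calls to the robot, and variables do not carry over. Pictures are saved under pics/ and viewed, about 12 in all and at most 16, crops included, and the job is handed in when it is done.

Besides the shell and the picture viewer there is one more tool, called after "Request:" as name([rows], argument=value, ...), one row to a line, values as JSON. arm_command: Moves the arm, as the interface text tells. Its arguments: {"type":"object","properties":{"increments":{"type":"array","items":{"type":"array"}},"newtons":{"type":"number"}},"required":["increments"]}

```bash
ls; mkdir -p pics; python3 - <<'E'
from bench import r
import cv2,numpy as np
print(r.get_obs())
for n in("side","top"):
    cv2.imwrite(f"pics/{n}0.png",r.grab_frame(n)); m=r.camera_model(n); print(m)
a=cv2.imread("pics/side0.png");b=cv2.imread("pics/top0.png")
E
```

```text
pics
{'clock': 0.0, 'joints': array([ 1.1208925 ,  0.47777352,  0.0223436 ,  1.55648926, -0.01148596,
        1.10928832, -0.08313075]), 'qvel': array([ 0.00078917, -0.00025343, -0.00012624,  0.00042826, -0.00119558,
       -0.00146803,  0.00052535]), 'tau': array([ 1.91231034e-04, -5.96454549e+01,  1.60784896e+00, -2.81193495e+01,
        1.22398627e-02,  9.42255661e-03,  3.00949132e-07]), 'tcp_pos': array([ 0.22603883, -0.63541609,  0.24732763]), 'orientation': array([-2.56611628e+00,  1.81074824e+00,  2.47615405e-03]), 'contact_force': array([-0.11169407,  0.57697767,  0.0050853 ]), 'moment': array([ 2.46298450e-05,  3.21919498e-02, -2.94999924e-02]), 'grip_width': 0.08536161358012223}
{'camera_matrix': array([[470.9889124 ,   0.        , 255.65209985],
       [  0.        , 470.9889124 , 192.18397934],
       [  0.        ,   0.        ,   1.        ]]), 'camera_from_world': array([[-0.29945116,  0.95410972,  0.00190952,  0.05098604],
       [ 0.70418255,  0.22236004, -0.67430182, -0.35243358],
       [-0.64378252, -0.20057582, -0.73845339,  1.6285542 ],
       [ 0.        ,  0.        ,  0.        ,  1.        ]])}
{'camera_matrix': array([[403.13009713,   0.        , 248.93900482],
       [  0.        , 403.13009713, 196.28612277],
       [  0.        ,   0.        ,   1.        ]]), 'camera_from_world': array([[-0.01821236, -0.99954962,  0.02385088,  0.10252477],
       [-0.99431623,  0.01560396, -0.10531737,  0.53061965],
       [ 0.10489777, -0.02563339, -0.9941526 ,  1.13645535],
       [ 0.        ,  0.        ,  0.        ,  1.        ]])}
```

```bash
python3 - <<'E'
import cv2
for n in("side","top"):
    a=cv2.imread(f"pics/{n}0.png"); cv2.imwrite(f"pics/{n}0b.png",cv2.resize(a,(800,600),interpolation=cv2.INTER_CUBIC))
E
```

```text
(no output)
```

View pics/top0b.png

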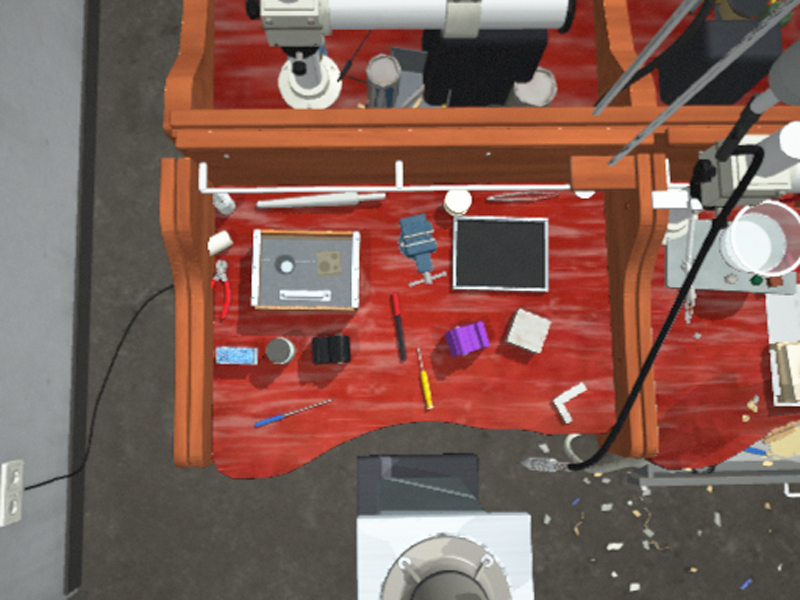

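View pics/side0b.png

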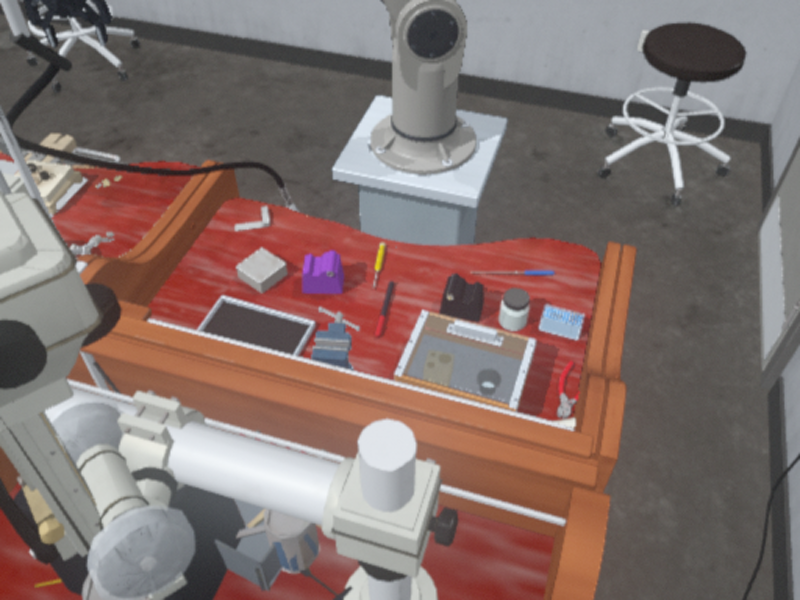

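The top view shows the case at (305,270), the tray at (500,253), the bench block at (528,330), the purple look-alike at (467,338), the graver at (331,348), the jar at (280,350) and the bur box at (236,355). The side view shows the same things. Next I'll take enlarged crops.

```bash
python3 - <<'E'
import cv2
def crop(n,x,y,w,h,s,o):
    a=cv2.imread(f"pics/{n}0.png")[y:y+h,x:x+w]
    b=cv2.resize(a,None,fx=s,fy=s,interpolation=cv2.INTER_CUBIC)
    for i in range(0,w,20):
        cv2.putText(b,str(x+i),(i*s,8),0,.3,(0,255,255),1); cv2.line(b,(i*s,10),(i*s,14),(0,255,255),1)
    for i in range(0,h,20):
        cv2.putText(b,str(y+i),(0,i*s+3),0,.3,(0,255,255),1); cv2.line(b,(20,i*s),(24,i*s),(0,255,255),1)
    cv2.imwrite(o,b)
crop("top",130,140,105,100,6,"pics/t_case.png")
crop("top",270,130,130,100,6,"pics/t_tray.png")
crop("side",245,165,133,100,6,"pics/s_case.png")
crop("side",115,145,110,95,6,"pics/s_tray.png")
E
```

```text
(no output)
```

View pics/t_case.png

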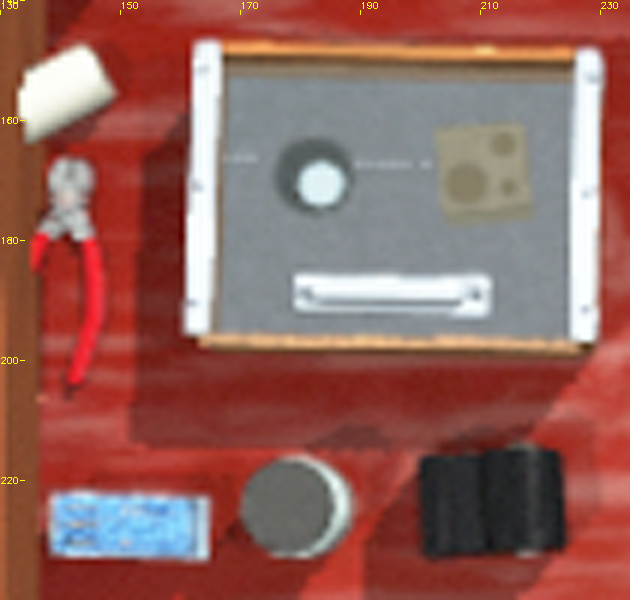

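View pics/t_tray.png

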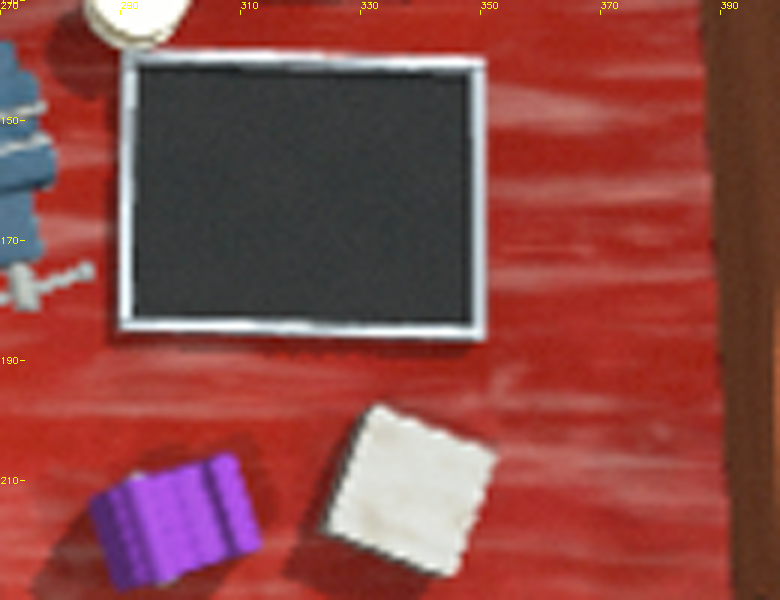

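View pics/s_case.png

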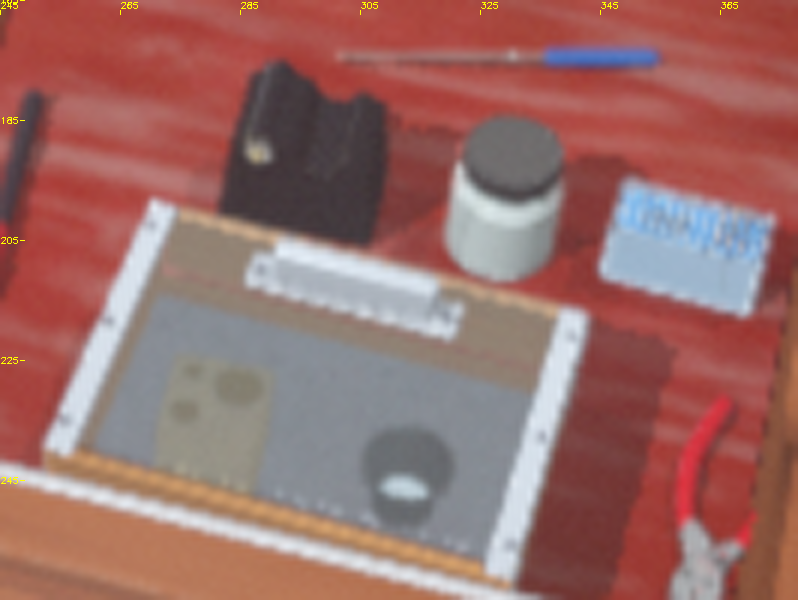

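View pics/s_tray.png

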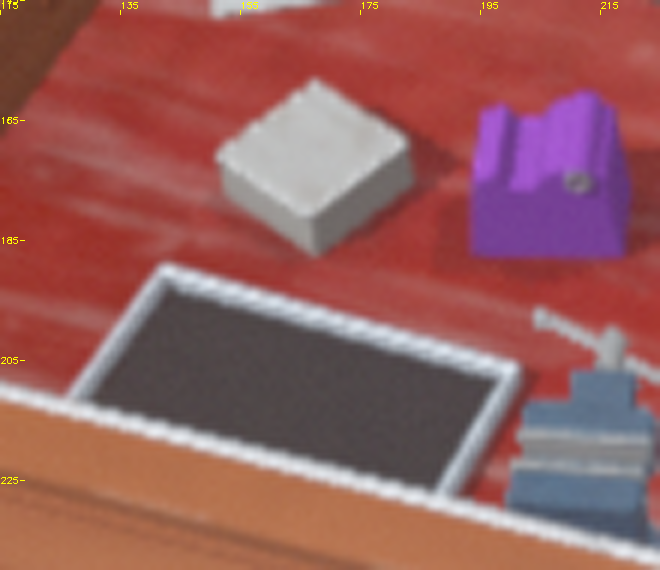

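```bash
cat > h.py <<'E'
from bench import r
import numpy as np, cv2
from scipy.spatial.transform import Rotation as R
M={n:r.camera_model(n) for n in("top","side")}
def at(n,p,z):
    K=M[n]["camera_matrix"];T=M[n]["camera_from_world"]
    d=T[:3,:3].T@np.linalg.solve(K,[*p,1]);c=-T[:3,:3].T@T[:3,3]
    return c+d*(z-c[2])/d[2]
def tri(a,b):
    P=[M[n]["camera_matrix"]@M[n]["camera_from_world"][:3] for n in("top","side")]
    x=cv2.triangulatePoints(P[0],P[1],np.float64(a),np.float64(b)).ravel();return x[:3]/x[3]
E
python3 - <<'E'
from h import *
np.set_printoptions(precision=4,suppress=True)
tc=lambda x,y:(130+x/6,140+y/6); tt=lambda x,y:(270+x/6,130+y/6)
sc=lambda x,y:(245+x/6,165+y/6); st=lambda x,y:(115+x/6,145+y/6)
print("case",[at("top",tc(*p),.061)[:2] for p in((195,40),(185,333),(602,50),(597,342))])
print("case side",[at("side",sc(*p),.061)[:2] for p in((155,198),(50,450),(588,312),(515,585))])
print("tri case front",tri(tc(597,342),sc(155,198)))
print("pull",at("top",tc(392,293),.068),at("side",sc(358,265),.078))
for n,a,b,z in(("big",(465,183),(240,385),.048),("med",(503,143),(185,410),.048),("sm",(508,187),(190,370),.048),("jar",(290,507),(513,152),.063)):
    print(n,tri(tc(*a),sc(*b)),at("top",tc(*a),z),at("side",sc(*b),z))
print("dome corners",[at("top",tc(*p),.048)[:2] for p in((437,128),(523,125),(532,215),(445,222))])
print("loupe",at("top",tc(315,178),.036), "bur",at("top",tc(130,525),.032))
g=[at("top",tc(*p),.06)[:2] for p in((420,455),(558,448),(566,550),(425,558))];print("graver",g,np.mean(g,0))
print("graver bottom side",[at("side",sc(*p),0)[:2] for p in((220,212),(365,245))])
t=[at("top",tt(*p),.012)[:2] for p in((120,50),(487,60),(487,340),(120,330))];print("tray",t,np.mean(t,0))
print("tray side front",[at("side",st(*p),.012)[:2] for p in((165,262),(523,368))])
b=[((375,403),(315,217)),((497,457),(218,155)),((452,577),(315,78)),((325,530),(412,145))]
for p,q in b: print("bench",tri(tt(*p),st(*q)),at("top",tt(*p),.028)[:2],at("side",st(*q),.028)[:2])
print("bench mean",np.mean([at("top",tt(*p),.028)[:2] for p,q in b],0),np.mean([at("side",st(*q),.028)[:2] for p,q in b],0))
E
```

```text
case [array([0.6733, 0.3358]), array([0.5347, 0.3399]), array([0.6661, 0.1446]), array([0.5275, 0.1488])]
case side [array([0.5315, 0.1541]), array([0.6725, 0.1517]), array([0.5382, 0.3424]), array([0.6799, 0.3401])]
tri case front [0.5275 0.1513 0.0559]
pull [0.5511 0.2432 0.068 ] [0.5564 0.2479 0.078 ]
big [0.606  0.2118 0.0446] [0.6057 0.2106 0.048 ] [0.6084 0.2131 0.048 ]
med [0.6251 0.1937 0.0444] [0.6246 0.1925 0.048 ] [0.6275 0.1951 0.048 ]
sm [0.6041 0.1906 0.0441] [0.6034 0.1903 0.048 ] [0.607  0.1914 0.048 ]
jar [0.4532 0.2937 0.0546] [0.4531 0.291  0.063 ] [0.4607 0.2953 0.063 ]
dome corners [array([0.6323, 0.2237]), array([0.6332, 0.1829]), array([0.5899, 0.1791]), array([0.5871, 0.2202])]
loupe [0.6112 0.2831 0.036 ] bur [0.4472 0.3709 0.032 ]
graver [array([0.4763, 0.2315]), array([0.4784, 0.1676]), array([0.4312, 0.1644]), array([0.4287, 0.2294])] [0.4537 0.1982]
graver bottom side [array([0.4781, 0.1711]), array([0.4775, 0.2386])]
tray [array([ 0.7053, -0.0322]), array([ 0.698 , -0.2151]), array([ 0.5576, -0.2088]), array([ 0.5653, -0.0281])] [ 0.6315 -0.1211]
tray side front [array([ 0.5626, -0.2038]), array([ 0.5728, -0.0231])]
bench [ 0.5252 -0.1465  0.0233] [ 0.5258 -0.1485] [ 0.529  -0.1417]
bench [ 0.4989 -0.2076  0.0198] [ 0.4987 -0.2065] [ 0.5059 -0.2018]
bench [ 0.4413 -0.1826  0.0248] [ 0.4414 -0.1822] [ 0.4443 -0.1804]
bench [ 0.465  -0.1228  0.0197] [ 0.4649 -0.1219] [ 0.4724 -0.1179]
bench mean [ 0.4827 -0.1648] [ 0.4879 -0.1604]
```

Top and side agree to 3–7 mm. Jar is at about (0.456, 0.293), graver (0.456, 0.200), tray (0.634, −0.118) and bench block (0.485, −0.163). I'll move in and refine with the wrist camera.

Request:
arm_command([
  [[0,0,0.05],[0,0,0],100],
  [[0,0,0.1],[0,0,0],100],
  [[0,0,0.13],[0,0,0],100],
  [[0.05,0.05,0.13],[0,0,0.15],100],
  [[0.09,0.11,0.13],[0,0,0.3],100],
  [[0.12,0.16,0.13],[0,0,0.45],100],
  [[0.15,0.21,0.13],[0,0,0.6],100],
  [[0.18,0.26,0.13],[0,0,0.75],100],
  [[0.21,0.31,0.13],[0,0,0.9],100],
  [[0.23,0.36,0.13],[0,0,1.0],100],
])

```text
clock: 1.1
tcp_pos: [0.4207, -0.3442, 0.378]
orientation: [-3.122, 0.35, 0.0]
contact_force: [0.3, -1.4, 0.4]
grip_width: 0.0852
```

Request:
arm_command([
  [[0.02,0.05,-0.03],[0,0,0.1],100],
  [[0.03,0.1,-0.06],[0,0,0.2],100],
  [[0.03,0.14,-0.09],[0,0,0.23],100],
])

```text
clock: 1.4
tcp_pos: [0.4497, -0.2206, 0.2994]
orientation: [3.141, 0.009, 0.002]
contact_force: [0.3, -0.0, -0.2]
grip_width: 0.0852
```

Request:
arm_command([
  [[0,0,0],[0,0,0],100],
  [[0,0,0],[0,0,0],100],
])

```text
clock: 1.6
tcp_pos: [0.4484, -0.222, 0.2994]
orientation: [-3.141, -0.004, 0.003]
contact_force: [0.5, -0.4, -0.1]
grip_width: 0.0854
```

```bash
cat >> h.py <<'E'
def wsave(f):
    m=r.camera_model("wrist"); o=r.get_obs(); im=r.grab_frame("wrist"); cv2.imwrite(f"pics/{f}.png",im)
    np.savez(f"pics/{f}.npz",K=m["camera_matrix"],T=m["camera_from_world"])
    cv2.imwrite(f"pics/{f}v.png",cv2.resize(im,(800,600),interpolation=cv2.INTER_CUBIC)); print(o["tcp_pos"],o["orientation"])
def watv(f,p,z):  # p in the 800x600 view
    d=np.load(f"pics/{f}.npz");K,T=d["K"],d["T"];p=np.array(p)*.64
    v=(p-K[:2,2])/K[0,0];t=np.hypot(*v);q=np.array([*(v/t*np.sin(t)),np.cos(t)]);q=T[:3,:3].T@q;c=-T[:3,:3].T@T[:3,3]
    return c+q*(z-c[2])/q[2]
E
python3 -c "
from h import *
wsave('w1')"
```

```text
[ 0.44841412 -0.2220377   0.2993867 ] [-3.14127784e+00 -4.47128960e-03  2.56801786e-03]
```

View pics/w1v.png

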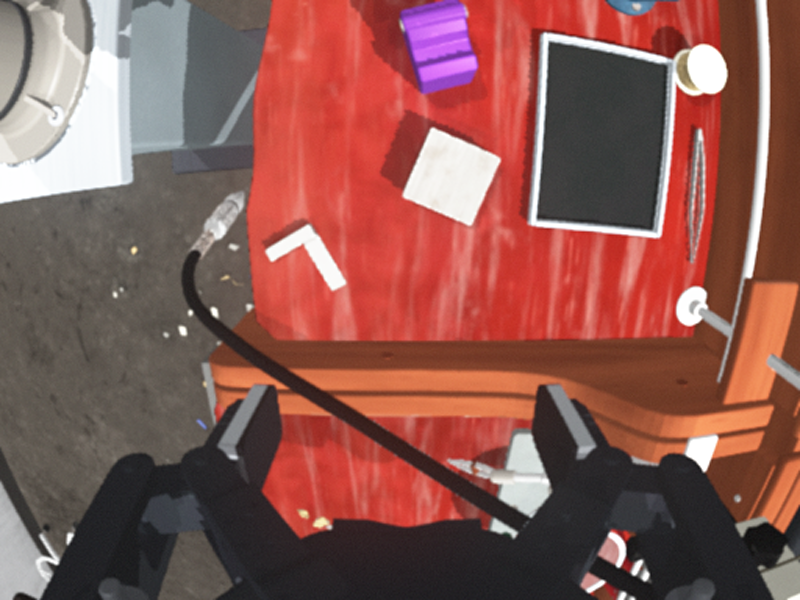

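The wrist view shows the bench block top at (434,128), (500,158), (471,225), (403,196) and the tray corners at (542,34), (676,62), (659,238), (530,224).

```bash
python3 -c "
from h import *
np.set_printoptions(precision=4,suppress=True)
b=[watv('w1',p,.028)[:2] for p in((434,128),(500,158),(471,225),(403,196))];print(b,np.mean(b,0))
b=[watv('w1',p,.012)[:2] for p in((542,34),(676,62),(659,238),(530,224))];print(b,np.mean(b,0))
"
```

```text
[array([ 0.4697, -0.1239]), array([ 0.5267, -0.1481]), array([ 0.5031, -0.2075]), array([ 0.4437, -0.1828])] [ 0.4858 -0.1656]
[array([ 0.5675, -0.0304]), array([ 0.7093, -0.0363]), array([ 0.7007, -0.2158]), array([ 0.5608, -0.2079])] [ 0.6346 -0.1226]
```

Request:
arm_command([
  [[0,0.05,0],[0,0,0],100],
  [[0,0.1,0],[0,0,0],100],
  [[0,0.15,0],[0,0,0],100],
  [[0,0.2,0],[0,0,0],100],
  [[0.0,0.25,0],[0,0,0],100],
  [[0.0,0.3,0],[0,0,0],100],
  [[0.0,0.34,0],[0,0,0],100],
  [[0,0.37,0],[0,0,0],100],
  [[0,0.37,0],[0,0,0],100],
  [[0,0.37,0],[0,0,0],100],
])

```text
clock: 2.65
tcp_pos: [0.4499, 0.1464, 0.3006]
orientation: [-3.141, 0.0, -0.002]
contact_force: [0.2, -0.9, 0.3]
grip_width: 0.0858
```

```bash
python3 -c "
from h import *
wsave('w2')"
```

```text
[0.44992717 0.14637231 0.30055507] [-3.14149375e+00  4.97972170e-04 -1.59122072e-03]
```

View pics/w2v.png

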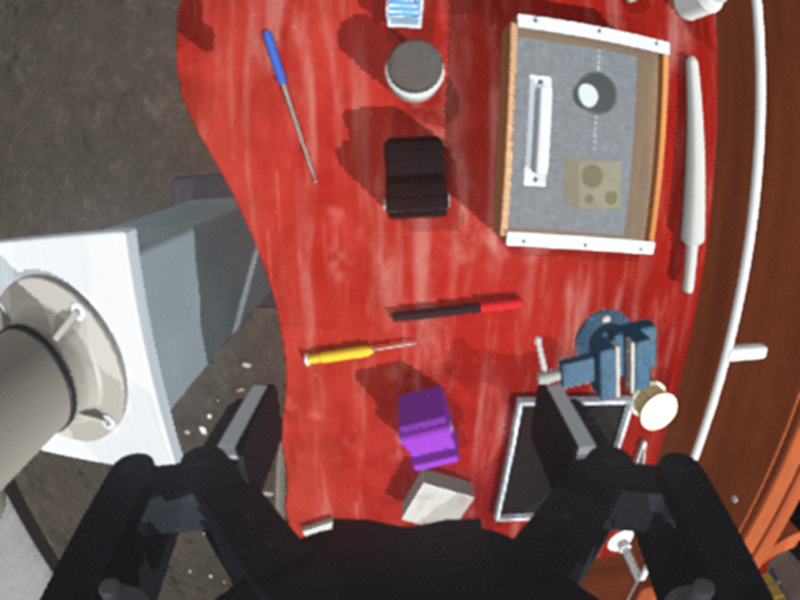

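The wrist view shows the jar lid at (414,67), the graver top spanning (386–447, 138–215), the pull at (537,131) and the doming block at (593,184).

```bash
python3 -c "
from h import *
np.set_printoptions(precision=4,suppress=True)
w=lambda p,z:watv('w2',p,z)[:2]
print('jar',w((414,67),.063))
b=[w(p,.06) for p in((386,140),(444,138),(447,213),(388,215))];print('gr',b,np.mean(b,0))
b=[w(p,.061) for p in((520,16),(669,43),(653,254),(507,240))];print('case',b,np.mean(b,0))
print('pull',w((537,131),.064),w((538,76),.059),w((534,186),.059))
b=[w(p,.048) for p in((566,160),(621,160),(620,209),(564,205))];print('dome',b,np.mean(b,0))
print('holes',w((592,175),.048),w((610,198),.048),w((589,199),.048)); print('loupe',w((596,93),.036))
im=cv2.imread('pics/w2.png')[0:165,230:440];cv2.imwrite('pics/w2c.png',cv2.resize(im,None,fx=3.6,fy=3.6,interpolation=cv2.INTER_CUBIC))
"
```

```text
jar [0.4548 0.2914]
gr [array([0.4331, 0.2335]), array([0.4782, 0.2353]), array([0.4814, 0.1754]), array([0.4343, 0.1737])] [0.4567 0.2045]
case [array([0.5385, 0.3388]), array([0.675 , 0.3358]), array([0.6697, 0.1456]), array([0.5312, 0.1541])] [0.6036 0.2436]
pull [0.5518 0.2439] [0.5534 0.2895] [0.5522 0.1991]
dome [array([0.5828, 0.2218]), array([0.6349, 0.2258]), array([0.6373, 0.1825]), array([0.5831, 0.1832])] [0.6095 0.2033]
holes [0.6075 0.2106] [0.6264 0.1916] [0.6061 0.1896]
loupe [0.6137 0.2837]
```

View pics/w2c.png

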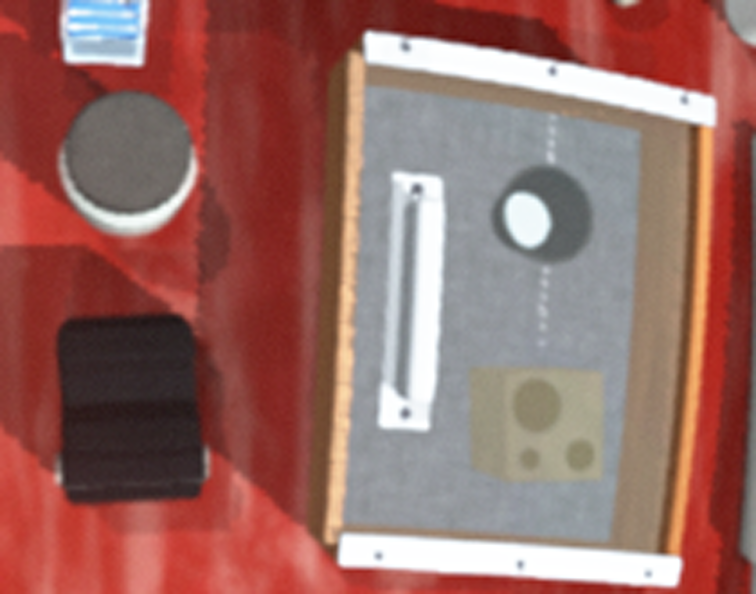

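Crop: the graver has metal pins on its x faces near its −y end, so I grip at its centre or towards +y. The doming block's top face centre is near crop (554,426).

Request:
arm_command([
  [[0.006,0.05,-0.02],[0,0,0.04],100],
  [[0.006,0.059,-0.06],[0,0,0.04],100],
  [[0.006,0.059,-0.1],[0,0,0.04],100],
  [[0.006,0.059,-0.14],[0,0,0.04],100],
  [[0.006,0.059,-0.17],[0,0,0.04],100],
  [[0.006,0.059,-0.2],[0,0,0.04],100],
  [[0.006,0.059,-0.22],[0,0,0.04],100],
  [[0.006,0.059,-0.24],[0,0,0.04],100],
  [[0.006,0.059,-0.255],[0,0,0.04],100],
  [[0.006,0.059,-0.265],[0,0,0.04],100],
], newtons=40)

```text
clock: 3.7
tcp_pos: [0.4554, 0.2044, 0.034]
orientation: [3.14, 0.06, -0.001]
contact_force: [0.5, -0.5, -0.2]
grip_width: 0.0854
```

Request:
arm_command([
  [[0,0,0],[0,0,0],80],
  [[0,0,0],[0,0,0],70],
  [[0,0,0],[0,0,0],60],
  [[0,0,0],[0,0,0],50],
  [[0,0,0],[0,0,0],40],
  [[0,0,0],[0,0,0],40],
  [[0,0,0],[0,0,0],40],
  [[0,0,0],[0,0,0],40],
])

```text
clock: 4.5
tcp_pos: [0.4561, 0.2066, 0.0362]
orientation: [-3.14, -0.064, -0.004]
contact_force: [1.1, -1.9, 6.4]
grip_width: 0.0474
```

Request:
arm_command([
  [[0,0,0.02],[0,0,0],40],
  [[0,0,0.06],[0,0,0],40],
  [[0,0,0.1],[0,0,0],40],
  [[0,-0.03,0.14],[0,0,0],40],
  [[0,-0.07,0.14],[0,0,0],40],
  [[0,-0.11,0.14],[0,0,-0.02],40],
  [[0,-0.15,0.14],[0,0,-0.04],40],
  [[0.01,-0.19,0.14],[0,0,-0.06],40],
  [[0.03,-0.23,0.14],[0,0,-0.08],40],
  [[0.05,-0.265,0.14],[0,0,-0.08],40],
])

```text
clock: 5.5
tcp_pos: [0.5042, -0.0613, 0.1749]
orientation: [3.14, -0.064, -0.001]
contact_force: [1.5, -0.4, -3.0]
grip_width: 0.0476
```

Request:
arm_command([
  [[0.03,-0.025,0],[0,0,0],40],
  [[0.06,-0.05,0],[0,0,0],40],
  [[0.095,-0.08,0],[0,0,0],40],
  [[0.1265,-0.0985,-0.02],[0,0,0],40],
  [[0.1265,-0.0985,-0.05],[0,0,0],40],
  [[0.1265,-0.0985,-0.08],[0,0,0],40],
  [[0.1265,-0.0985,-0.1],[0,0,0],40],
  [[0.1265,-0.0985,-0.115],[0,0,0],40],
  [[0.1265,-0.0985,-0.12],[0,0,0],40],
  [[0.1265,-0.0985,-0.12],[0,0,0],40],
])

```text
clock: 6.5
tcp_pos: [0.631, -0.1572, 0.0547]
orientation: [-3.141, 0.061, 0.001]
contact_force: [0.0, -0.1, -3.9]
grip_width: 0.0472
```

Request:
arm_command([
  [[0,0,-0.004],[0,0,0],40],
  [[0,0,-0.008],[0,0,0],40],
  [[0,0,-0.011],[0,0,0],40],
  [[0,0,-0.013],[0,0,0],40],
  [[0,0,-0.013],[0,0,0],40],
  [[0,0,-0.013],[0,0,0],40],
])

```text
clock: 7.1
tcp_pos: [0.6314, -0.1573, 0.0421]
orientation: [3.141, -0.061, 0.0]
contact_force: [0.1, 1.0, -3.9]
grip_width: 0.0475
```

Request:
arm_command([
  [[0,0,-0.001],[0,0,0],40],
  [[0,0,-0.002],[0,0,0],40],
  [[0,0,-0.002],[0,0,0],40],
])

```text
clock: 7.4
tcp_pos: [0.6315, -0.1573, 0.0403]
orientation: [3.141, -0.061, 0.0]
contact_force: [-0.4, 0.8, -0.6]
grip_width: 0.0474
```

Contact at TCP z 0.0403. Releasing and lifting.

Request:
arm_command([
  [[0,0,0],[0,0,0],65],
  [[0,0,0],[0,0,0],75],
  [[0,0,0],[0,0,0],90],
  [[0,0,0],[0,0,0],90],
  [[0,0,0],[0,0,0],90],
  [[0,0,0.02],[0,0,0],90],
  [[0,0,0.05],[0,0,0],90],
  [[0,0,0.09],[0,0,0],90],
  [[0,0,0.13],[0,0,0],90],
  [[-0.02,0.01,0.15],[0,0,0],90],
])

```text
clock: 8.4
tcp_pos: [0.6145, -0.1484, 0.194]
orientation: [3.14, -0.064, 0.011]
contact_force: [-0.0, -0.4, 1.1]
grip_width: 0.077
```

Request:
arm_command([
  [[-0.03,0.03,0],[0,0,0],90],
  [[-0.06,0.06,0],[0,0,0],90],
  [[-0.09,0.09,0],[0,0,0],90],
  [[-0.12,0.12,0],[0,0,0.02],90],
  [[-0.14,0.16,0],[0,0,0.04],90],
  [[-0.155,0.21,0],[0,0,0.04],90],
  [[-0.155,0.26,0],[0,0,0.04],90],
  [[-0.155,0.31,0],[0,0,0.04],90],
  [[-0.155,0.35,0],[0,0,0.04],90],
  [[-0.155,0.38,0],[0,0,0.04],90],
])

```text
clock: 9.4
tcp_pos: [0.4557, 0.2362, 0.1905]
orientation: [-3.14, -0.006, -0.001]
contact_force: [0.7, 0.3, -0.2]
grip_width: 0.077
```

Request:
arm_command([
  [[0,0.04,0],[0,0,0],90],
  [[0,0.058,-0.01],[0,0,0],90],
  [[0,0.058,-0.03],[0,0,0],90],
  [[0,0.058,-0.05],[0,0,0],90],
  [[0,0.058,-0.05],[0,0,0],90],
])

```text
clock: 9.9
tcp_pos: [0.4549, 0.2897, 0.1378]
orientation: [3.139, 0.003, -0.006]
contact_force: [0.8, -0.1, 0.2]
grip_width: 0.0767
```

```bash
python3 -c "
from h import *
wsave('w3'); cv2.imwrite('pics/top1.png',r.grab_frame('top'));cv2.imwrite('pics/side1.png',r.grab_frame('side'))
a=cv2.imread('pics/w3.png');b=cv2.imread('pics/top1.png')[120:240,250:400];b=cv2.resize(b,(400,320));a=cv2.resize(a,(400,300));c=cv2.resize(cv2.imread('pics/side1.png')[140:260,100:260],(400,300))
d=cv2.resize(cv2.imread('pics/side1.png')[150:270,240:400],(400,280)); cv2.imwrite('pics/m1.png',np.hstack([np.vstack([a,c]),np.vstack([b,d])]))
"
```

```text
[0.45486655 0.28969183 0.13777262] [ 3.13908644e+00  2.58779132e-03 -5.95219211e-03]
```

View pics/m1.png

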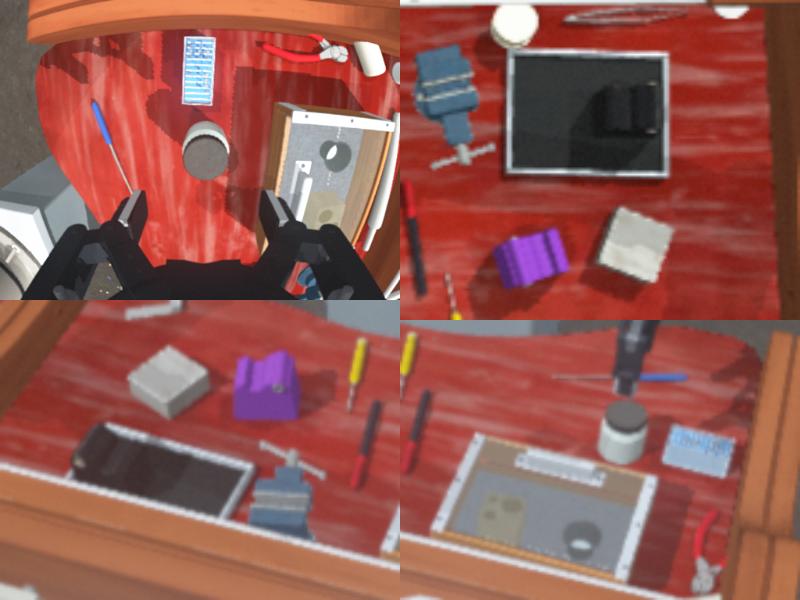

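Graver stands upright in the tray. In the wrist view the jar lid is at about (412,316) in 800 px scale.

```bash
python3 -c "
from h import *
print(watv('w3',(411,314),.063)); print(r.get_obs()['tcp_pos'])"
```

```text
[0.45536453 0.29536834 0.063     ]
[0.45665411 0.29101009 0.14081385]
```

Request:
arm_command([
  [[0,0.002,-0.03],[0,0,0],90],
  [[0,0.002,-0.055],[0,0,0],90],
  [[0,0.002,-0.08],[0,0,0],90],
  [[0,0.002,-0.095],[0,0,0],90],
  [[0,0.002,-0.103],[0,0,0],90],
  [[0,0.002,-0.103],[0,0,0],90],
])

```text
clock: 10.65
tcp_pos: [0.4564, 0.2927, 0.0369]
orientation: [3.141, 0.001, -0.0]
contact_force: [0.3, 0.0, -0.3]
grip_width: 0.0768
```

Request:
arm_command([
  [[0,0,0],[0,0,0],75],
  [[0,0,0],[0,0,0],65],
  [[0,0,0],[0,0,0],55],
  [[0,0,0],[0,0,0],45],
  [[0,0,0],[0,0,0],40],
  [[0,0,0],[0,0,0],40],
  [[0,0,0],[0,0,0],40],
], newtons=35)

```text
clock: 11.35
tcp_pos: [0.4569, 0.2931, 0.0382]
orientation: [-3.141, -0.001, -0.003]
contact_force: [-0.7, -1.0, 7.2]
grip_width: 0.046
```

Request:
arm_command([
  [[0,0,0.02],[0,0,0],40],
  [[0,0,0.06],[0,0,0],40],
  [[0,0,0.1],[0,0,0],40],
  [[0,-0.02,0.14],[0,0,0],40],
  [[0,-0.06,0.16],[0,0,0],40],
  [[0,-0.1,0.16],[0,0,0],40],
  [[0,-0.15,0.16],[0,0,0],40],
  [[0,-0.2,0.16],[0,0,0],40],
  [[0.01,-0.25,0.16],[0,0,0],40],
  [[0.03,-0.29,0.16],[0,0,0],40],
])

```text
clock: 12.35
tcp_pos: [0.485, -0.0003, 0.1973]
orientation: [3.14, 0.0, -0.001]
contact_force: [0.8, 0.6, -0.3]
grip_width: 0.0459
```

Request:
arm_command([
  [[0.02,-0.03,0],[0,0,0],40],
  [[0.05,-0.06,0],[0,0,0],40],
  [[0.09,-0.076,0],[0,0,0],40],
  [[0.13,-0.076,0],[0,0,0],40],
  [[0.1495,-0.076,-0.03],[0,0,0],40],
  [[0.1495,-0.076,-0.07],[0,0,0],40],
  [[0.1495,-0.076,-0.1],[0,0,0],40],
  [[0.1495,-0.076,-0.125],[0,0,0],40],
  [[0.1495,-0.076,-0.14],[0,0,0],40],
  [[0.1495,-0.076,-0.145],[0,0,0],40],
])

```text
clock: 13.35
tcp_pos: [0.6348, -0.0733, 0.0506]
orientation: [-3.141, -0.002, 0.004]
contact_force: [-0.6, -0.8, -0.4]
grip_width: 0.046
```

Request:
arm_command([
  [[0,0,-0.002],[0,0,0],40],
  [[0,0,-0.005],[0,0,0],40],
  [[0,0,-0.008],[0,0,0],40],
  [[0,0,-0.009],[0,0,0],40],
  [[0,0,-0.009],[0,0,0],40],
  [[0,0,-0.009],[0,0,0],40],
])

```text
clock: 13.95
tcp_pos: [0.636, -0.0733, 0.0433]
orientation: [3.142, 0.001, 0.001]
contact_force: [-0.3, 0.5, -0.6]
grip_width: 0.046
```

Request:
arm_command([
  [[0,0,-0.001],[0,0,0],40],
  [[0,0,-0.002],[0,0,0],40],
  [[0,0,-0.002],[0,0,0],40],
])

```text
clock: 14.25
tcp_pos: [0.6361, -0.0733, 0.0423]
orientation: [3.141, 0.002, 0.001]
contact_force: [-3.6, -0.5, 8.1]
grip_width: 0.0462
```

Request:
arm_command([
  [[0,0,0.001],[0,0,0],40],
  [[0,0,0.001],[0,0,0],65],
  [[0,0,0.001],[0,0,0],75],
  [[0,0,0.001],[0,0,0],90],
  [[0,0,0.001],[0,0,0],90],
  [[0,0,0.02],[0,0,0],90],
  [[0,0,0.05],[0,0,0],90],
  [[0,0,0.09],[0,0,0],90],
  [[0,0,0.13],[0,0,0],90],
  [[-0.02,0,0.15],[0,0,0],60],
])

```text
clock: 15.25
tcp_pos: [0.6192, -0.0725, 0.1965]
orientation: [-3.141, -0.002, -0.013]
contact_force: [0.9, -1.0, 0.6]
grip_width: 0.0639
```

Request:
arm_command([
  [[-0.04,0.01,0],[0,0,0],60],
  [[-0.08,0.04,0],[0,0,0],60],
  [[-0.1,0.08,0],[0,0,0],60],
  [[-0.1,0.12,0],[0,0,-0.02],60],
  [[-0.1,0.16,0],[0,0,-0.035],60],
  [[-0.09,0.21,0],[0,0,-0.035],60],
  [[-0.08,0.26,0],[0,0,-0.035],60],
  [[-0.064,0.3,0],[0,0,-0.035],60],
  [[-0.064,0.32,-0.02],[0,0,-0.035],60],
  [[-0.064,0.32,-0.04],[0,0,-0.035],60],
])

```text
clock: 16.25
tcp_pos: [0.5517, 0.2524, 0.1528]
orientation: [-3.137, 0.045, -0.004]
contact_force: [-0.1, -0.6, 0.4]
grip_width: 0.051
```

Request:
arm_command([
  [[0,0,0],[0,0,0],45],
  [[0,0,0],[0,0,0],45],
  [[0,0,0],[0,0,0],45],
])

```text
clock: 16.55
tcp_pos: [0.5527, 0.2463, 0.1527]
orientation: [-3.141, 0.055, -0.003]
contact_force: [-0.5, 0.3, 0.8]
grip_width: 0.0383
```

```bash
python3 -c "
from h import *
wsave('w4'); cv2.imwrite('pics/top2.png',r.grab_frame('top'));cv2.imwrite('pics/side2.png',r.grab_frame('side'))
a=cv2.imread('pics/w4.png');a=cv2.resize(a,(560,420));b=cv2.resize(cv2.imread('pics/top2.png')[120:210,260:360],(240,210));c=cv2.resize(cv2.imread('pics/side2.png')[160:250,100:220],(240,210))
cv2.imwrite('pics/m2.png',np.hstack([a,np.vstack([b,c])])); print(r.get_obs()['tcp_pos'])
"
```

```text
[0.55268474 0.24630182 0.15265873] [-3.14059946  0.05540931 -0.00320279]
[0.55248368 0.24636002 0.15220614]
```

View pics/m2.png

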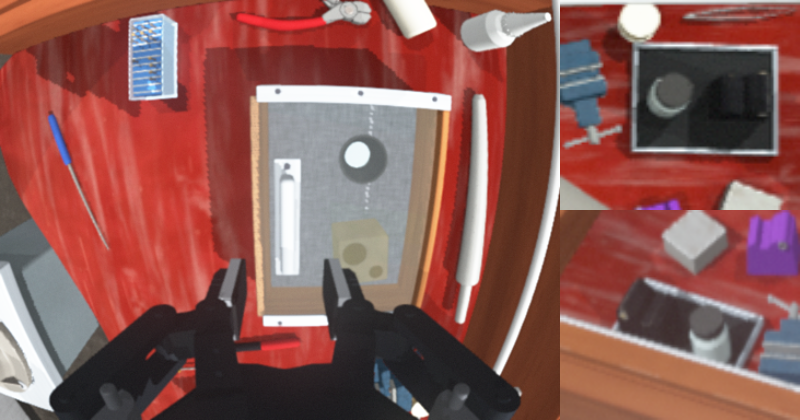

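Jar and graver both stand upright in the tray, and the fingers are centred on the bar pull. Going down onto the pull.

Request:
arm_command([
  [[0,-0.002,-0.03],[0,0,0],45],
  [[0,-0.002,-0.05],[0,0,0],45],
  [[0,-0.002,-0.06],[0,0,0],45],
  [[0,-0.002,-0.0655],[0,0,0],45],
  [[0,-0.002,-0.0655],[0,0,0],45],
], newtons=25)

```text
clock: 17.2
tcp_pos: [0.5519, 0.2448, 0.0855]
orientation: [-3.141, 0.054, 0.0]
contact_force: [-0.5, -0.4, 0.0]
grip_width: 0.0386
```

Request:
arm_command([
  [[0,0,0],[0,0,0],35],
  [[0,0,0],[0,0,0],25],
  [[0,0,0],[0,0,0],15],
  [[0,0,0],[0,0,0],8],
  [[0,0,0],[0,0,0],5],
  [[0,0,0],[0,0,0],5],
  [[0,0,0],[0,0,0],5],
])

```text
clock: 17.9
tcp_pos: [0.5527, 0.245, 0.0864]
orientation: [-3.14, 0.054, -0.003]
contact_force: [0.4, -0.6, 6.0]
grip_width: 0.0091
```

Request:
arm_command([
  [[-0.004,0,0],[0,0,0],5],
  [[-0.012,0.0005,0],[0,0,0],5],
  [[-0.022,0.001,0],[0,0,0],5],
  [[-0.034,0.001,0],[0,0,0],5],
  [[-0.046,0.0015,0],[0,0,0],5],
  [[-0.058,0.002,0],[0,0,0],5],
  [[-0.07,0.0025,0],[0,0,0],5],
  [[-0.082,0.003,0],[0,0,0],5],
  [[-0.09,0.003,0],[0,0,0],5],
  [[-0.096,0.0033,0],[0,0,0],5],
])

```text
clock: 18.9
tcp_pos: [0.4561, 0.2482, 0.0864]
orientation: [-3.141, 0.053, -0.003]
contact_force: [2.7, -1.6, 8.6]
grip_width: 0.0089
```

Request:
arm_command([
  [[0,0,0],[0,0,0],5],
  [[0,0,0],[0,0,0],5],
])

```text
clock: 19.1
tcp_pos: [0.4553, 0.2483, 0.0863]
orientation: [3.141, -0.053, 0.001]
contact_force: [-2.9, -1.7, 11.9]
grip_width: 0.0091
```

Request:
arm_command([
  [[0,0,0],[0,0,0],15],
  [[0,0,0],[0,0,0],30],
  [[0,0,0],[0,0,0],45],
  [[0,0,0],[0,0,0],45],
  [[0,0,0],[0,0,0],45],
  [[0,0,0.02],[0,0,0],45],
  [[0,0,0.05],[0,0,0],45],
  [[0,0,0.08],[0,0,0],45],
  [[0.03,-0.01,0.1],[0,0,0],60],
  [[0.06,-0.02,0.1],[0,0,0],60],
])

```text
clock: 20.1
tcp_pos: [0.5176, 0.2293, 0.189]
orientation: [-3.139, 0.05, -0.008]
contact_force: [-0.2, 0.3, 0.6]
grip_width: 0.0515
```

```bash
python3 -c "
from h import *
print(r.get_obs()['joints'])"
```

```text
[ 0.01952939  0.45085965 -0.70119433  1.84579045  0.35068536  0.96546957
 -0.86603795]
```

Request:
arm_command([
  [[0.01,0,0],[0,0,0.14],60],
  [[0.02,-0.005,0],[0,0,0.28],60],
  [[0.03,-0.005,0],[0,0,0.42],60],
  [[0.04,-0.01,0],[0,0,0.56],60],
  [[0.05,-0.01,0],[0,0,0.7],60],
  [[0.06,-0.015,0],[0,0,0.84],60],
  [[0.07,-0.02,0],[0,0,0.98],60],
  [[0.08,-0.02,0],[0,0,1.12],60],
  [[0.09,-0.025,0],[0,0,1.26],60],
  [[0.096,-0.025,0],[0,0,1.4],60],
])

```text
clock: 21.1
tcp_pos: [0.6127, 0.2019, 0.1851]
orientation: [2.433, 1.988, -0.001]
contact_force: [0.3, -0.7, -0.2]
grip_width: 0.0514
```

Request:
arm_command([
  [[0,0,-0.01],[0,0,0.14],60],
  [[0,0,-0.02],[0,0,0.2],60],
  [[0,0,-0.02],[0,0,0.2],60],
  [[0,0,-0.02],[0,0,0.2],60],
])

```text
clock: 21.5
tcp_pos: [0.6117, 0.2029, 0.1654]
orientation: [-2.229, -2.214, 0.001]
contact_force: [-0.0, 1.0, -0.7]
grip_width: 0.051
```

```bash
python3 -c "
from h import *
wsave('w5');cv2.imwrite('pics/top3.png',r.grab_frame('top'))"
```

```text
[0.61171672 0.2029232  0.16536373] [-2.22851447e+00 -2.21368621e+00  7.17322267e-04]
```

View pics/w5v.png

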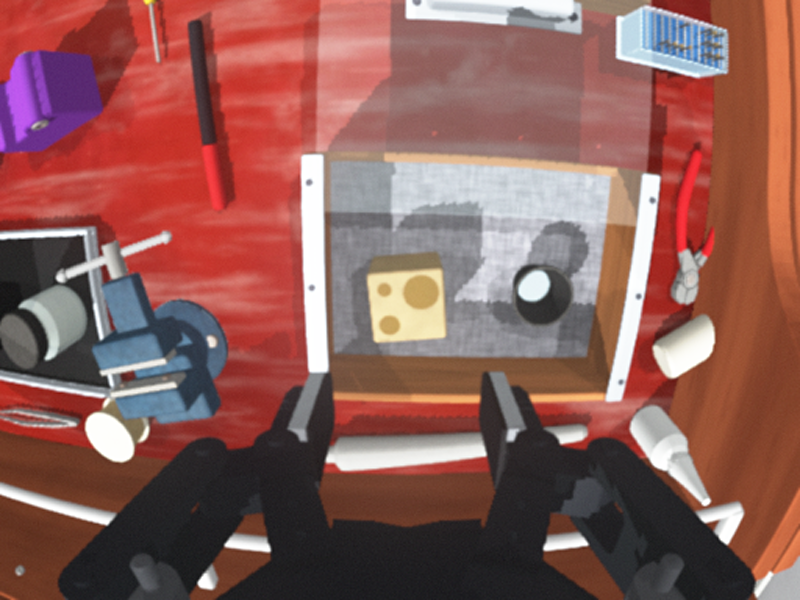

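The lid is open and the doming block uncovered; its top-face corners are (369,273), (441,269), (447,336), (375,343).

```bash
python3 -c "
from h import *
np.set_printoptions(precision=4,suppress=True)
b=[watv('w5',p,.048)[:2] for p in((369,273),(441,269),(447,336),(375,343))];print(b,np.mean(b,0))
for i in range(4):
  d=b[(i+1)%4]-b[i];print(np.hypot(*d),np.degrees(np.arctan2(d[1],d[0])))
print('case',[watv('w5',p,.061)[:2] for p in((303,155),(326,155),(330,373),(640,175),(660,176))]);print(watv('w5',(543,292),.036)); o=r.get_obs();print(o['tcp_pos'],o['joints'])"
```

```text
[array([0.596 , 0.1824]), array([0.5939, 0.2218]), array([0.6337, 0.226 ]), array([0.6379, 0.1845])] [0.6154 0.2037]
0.03948093168401518 92.94893111108578
0.04004364269564726 6.005729898798656
0.04173114857180169 -84.2961648148792
0.04199247008571262 -177.1419727249601
case [array([0.5305, 0.1517]), array([0.531 , 0.1634]), array([0.6509, 0.1592]), array([0.5371, 0.3289]), array([0.5366, 0.3419])]
[0.6113 0.2845 0.036 ]
[0.612  0.2033 0.1661] [ 0.2425  0.7169 -0.9847  1.6584  0.651   1.1279  0.6434]
```

Request:
arm_command([
  [[0.003,0.002,-0.02],[0,0,0.08],62],
  [[0.003,0.002,-0.05],[0,0,0.08],62],
  [[0.003,0.002,-0.075],[0,0,0.08],62],
  [[0.003,0.002,-0.085],[0,0,0.08],62],
  [[0.003,0.002,-0.095],[0,0,0.08],62],
  [[0.003,0.002,-0.105],[0,0,0.08],62],
  [[0.003,0.002,-0.11],[0,0,0.08],62],
])

```text
clock: 22.3
tcp_pos: [0.615, 0.2051, 0.0554]
orientation: [2.136, 2.303, 0.001]
contact_force: [0.2, -1.1, 1.1]
grip_width: 0.0528
```

Request:
arm_command([
  [[0,0,-0.008],[0,0,0],62],
  [[0,0,-0.015],[0,0,0],62],
  [[0,0,-0.022],[0,0,0],62],
  [[0,0,-0.025],[0,0,0],62],
  [[0,0,-0.025],[0,0,0],62],
], newtons=50)

```text
clock: 22.8
tcp_pos: [0.6159, 0.206, 0.033]
orientation: [2.135, 2.302, 0.003]
contact_force: [-3.1, -2.4, 16.2]
grip_width: 0.0531
```

Request:
arm_command([
  [[0,0,0],[0,0,0],55],
  [[0,0,0],[0,0,0],50],
  [[0,0,0],[0,0,0],45],
  [[0,0,0],[0,0,0],40],
  [[0,0,0],[0,0,0],35],
  [[0,0,0],[0,0,0],35],
])

```text
clock: 23.4
tcp_pos: [0.6165, 0.2045, 0.0327]
orientation: [2.135, 2.3, 0.002]
contact_force: [-0.7, -4.1, 14.3]
grip_width: 0.0412
```

Request:
arm_command([
  [[0,0,0.004],[0,0,0],35],
  [[0,0,0.01],[0,0,0],35],
  [[0,0,0.02],[0,0,0],35],
  [[0,0,0.04],[0,0,0],35],
  [[0,0,0.07],[0,0,0],35],
  [[0,0,0.1],[0,0,0],35],
  [[0,0,0.13],[0,0,0],35],
  [[0,0,0.15],[0,0,0],35],
  [[0,0,0.15],[0,0,0],35],
])

```text
clock: 24.3
tcp_pos: [0.6161, 0.2065, 0.1845]
orientation: [2.135, 2.302, 0.009]
contact_force: [0.8, 1.0, -6.3]
grip_width: 0.0411
```

```bash
python3 -c "
from h import *
wsave('w6'); o=r.get_obs();print(o)"
```

```text
[0.6161133  0.20647901 0.18448499] [2.13460953 2.30187679 0.00866224]
{'clock': 24.35, 'joints': array([ 0.2522778 ,  0.71297375, -1.01061965,  1.63714667,  0.64980377,
        1.16055696,  0.72717338]), 'qvel': array([-0.0073433 ,  0.03925552,  0.03856508,  0.04121177,  0.00939278,
       -0.00548029, -0.00428538]), 'tau': array([ 4.46589896e-02, -6.36935592e+01, -1.89830303e+01, -2.63929152e+01,
       -7.16298586e-02,  6.75139599e-02,  6.83115120e-02]), 'tcp_pos': array([0.61524829, 0.20545352, 0.18194326]), 'orientation': array([2.13538048, 2.30249558, 0.00346824]), 'contact_force': array([-0.20466381, -1.15316131, -6.25103764]), 'moment': array([ 0.050987  ,  0.00885058, -0.0139996 ]), 'grip_width': 0.04115049147024582}
```

View pics/w6v.png

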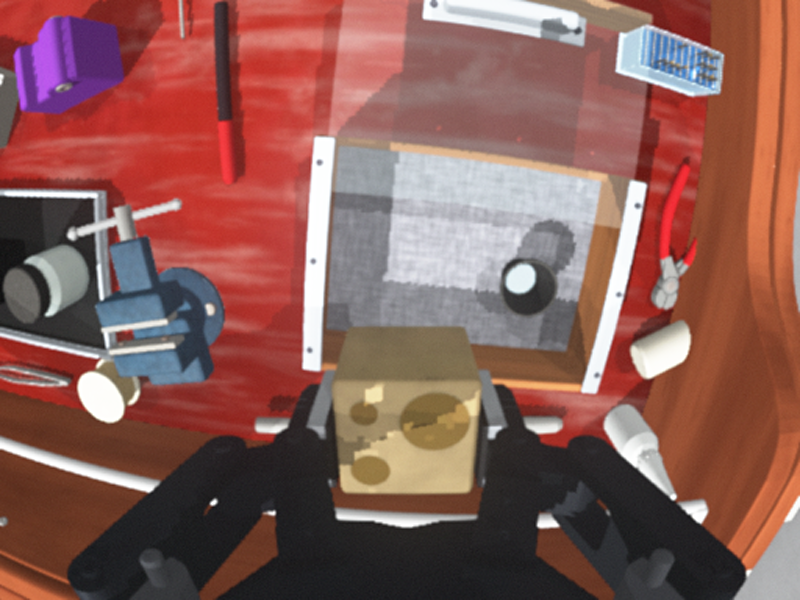

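The block is held square. Carrying it to the bench block.

Request:
arm_command([
  [[-0.03,-0.02,0.01],[0,0,0],35],
  [[-0.06,-0.05,0.01],[0,0,-0.05],35],
  [[-0.09,-0.08,0.01],[0,0,-0.1],35],
  [[-0.11,-0.12,0.01],[0,0,-0.15],35],
  [[-0.12,-0.16,0.01],[0,0,-0.2],35],
  [[-0.13,-0.2,0.01],[0,0,-0.25],35],
  [[-0.13,-0.24,0.01],[0,0,-0.32],35],
  [[-0.13,-0.28,0.01],[0,0,-0.39],35],
  [[-0.13,-0.32,0.01],[0,0,-0.44],35],
  [[-0.13,-0.35,0.01],[0,0,-0.475],35],
])

```text
clock: 25.35
tcp_pos: [0.4831, -0.1481, 0.1888]
orientation: [-2.621, -1.73, 0.004]
contact_force: [0.0, -0.6, -5.7]
grip_width: 0.0414
```

Request:
arm_command([
  [[0,-0.0195,0],[0,0,0],35],
  [[0,-0.0195,-0.03],[0,0,0],35],
  [[0,-0.0195,-0.06],[0,0,0],35],
  [[0,-0.0195,-0.09],[0,0,0],35],
  [[0,-0.0195,-0.11],[0,0,0],35],
  [[0,-0.0195,-0.125],[0,0,0],35],
  [[0,-0.0195,-0.125],[0,0,0],35],
  [[0,-0.0195,-0.125],[0,0,0],35],
])

```text
clock: 26.15
tcp_pos: [0.4849, -0.1642, 0.0655]
orientation: [-2.618, -1.736, -0.0]
contact_force: [0.2, -0.1, -6.1]
grip_width: 0.0413
```

```bash
python3 -c "
from h import *
wsave('w7'); o=r.get_obs();print(o['tcp_pos'],o['contact_force'])
cv2.imwrite('pics/top4.png',r.grab_frame('top'));cv2.imwrite('pics/side4.png',r.grab_frame('side'))
a=cv2.resize(cv2.imread('pics/w7.png'),(480,360));b=cv2.resize(cv2.imread('pics/top4.png')[180:240,310:370],(320,300));c=cv2.resize(cv2.imread('pics/side4.png')[125:195,130:204],(320,300))
cv2.imwrite('pics/m3.png',np.hstack([np.vstack([a,np.zeros((240,480,3),np.uint8)]),np.vstack([b,c])]))"
```

```text
[ 0.48492908 -0.16418513  0.0655256 ] [-2.61750580e+00 -1.73629341e+00 -2.05792451e-04]
[ 0.48543937 -0.1643551   0.06613122] [-0.61721131 -0.13024186 -5.50200582]
```

View pics/m3.png

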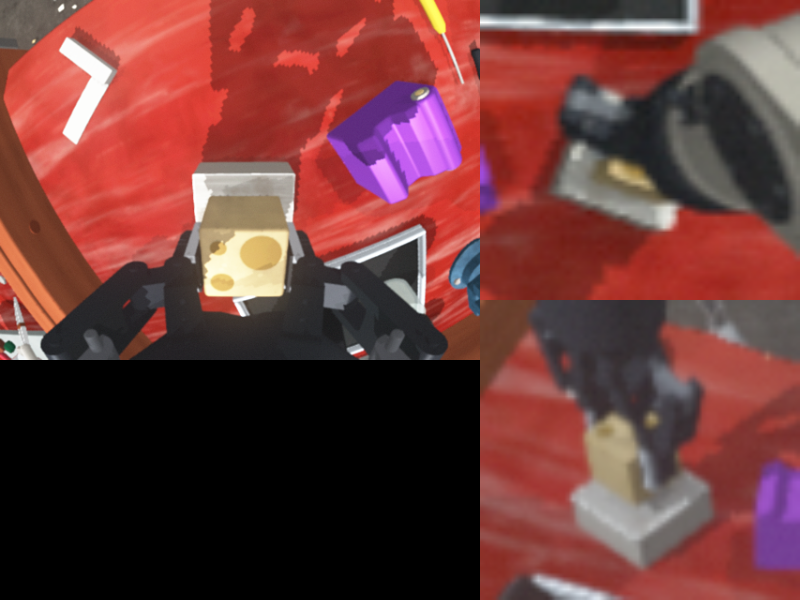

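Block is square and centred over the bench block. Lowering.

Request:
arm_command([
  [[0,0,-0.004],[0,0,0],35],
  [[0,0,-0.007],[0,0,0],35],
  [[0,0,-0.009],[0,0,0],35],
  [[0,0,-0.0095],[0,0,0],35],
  [[0,0,-0.0095],[0,0,0],35],
])

```text
clock: 26.8
tcp_pos: [0.4847, -0.1644, 0.0559]
orientation: [-2.618, -1.736, 0.0]
contact_force: [0.4, 0.4, -6.7]
grip_width: 0.0414
```

Request:
arm_command([
  [[0,0,-0.001],[0,0,0],35],
  [[0,0,-0.002],[0,0,0],35],
  [[0,0,-0.002],[0,0,0],35],
])

```text
clock: 27.1
tcp_pos: [0.485, -0.1644, 0.0547]
orientation: [2.618, 1.736, -0.001]
contact_force: [-3.9, 0.9, 4.1]
grip_width: 0.0413
```

Request:
arm_command([
  [[0,0,0],[0,0,0],55],
  [[0,0,0],[0,0,0],65],
  [[0,0,0],[0,0,0],70],
  [[0,0,0],[0,0,0],70],
  [[0,0,0],[0,0,0],70],
  [[0,0,0.02],[0,0,0],70],
  [[0,0,0.05],[0,0,0],70],
  [[0,0,0.09],[0,0,0],70],
  [[0,0,0.13],[0,0,0],70],
  [[0,0,0.15],[0,0,0],70],
])

```text
clock: 28.1
tcp_pos: [0.4862, -0.1642, 0.2072]
orientation: [2.615, 1.735, 0.004]
contact_force: [0.0, -1.0, 0.6]
grip_width: 0.06
```

Request:
arm_command([
  [[0,-0.04,0],[0,0,-0.14],45],
  [[0,-0.04,0],[0,0,-0.28],45],
  [[0,-0.04,0],[0,0,-0.42],45],
  [[0,-0.04,0],[0,0,-0.56],45],
  [[0,-0.04,0],[0,0,-0.7],45],
  [[0,-0.04,0],[0,0,-0.84],45],
  [[0,-0.04,0],[0,0,-0.98],45],
  [[0,-0.04,0],[0,0,-1.12],45],
  [[0,-0.04,0],[0,0,-1.2],45],
  [[0,-0.04,0],[0,0,-1.2],45],
])

```text
clock: 29.1
tcp_pos: [0.4848, -0.2043, 0.204]
orientation: [3.141, -0.046, -0.0]
contact_force: [-0.3, -0.2, 0.2]
grip_width: 0.0383
```

```bash
python3 -c "
from h import *
wsave('w8');cv2.imwrite('pics/side5.png',r.grab_frame('side'));cv2.imwrite('pics/top5.png',r.grab_frame('top'))
a=cv2.resize(cv2.imread('pics/w8.png'),(560,420));b=cv2.resize(cv2.imread('pics/top5.png')[180:240,310:370],(240,210));c=cv2.resize(cv2.imread('pics/side5.png')[125:195,130:204],(240,210))
cv2.imwrite('pics/m4.png',np.hstack([a,np.vstack([b,c])]))"
```

```text
[ 0.48479719 -0.20430964  0.20402368] [ 3.14095686e+00 -4.58807196e-02 -7.72715156e-05]
```

View pics/m4.png

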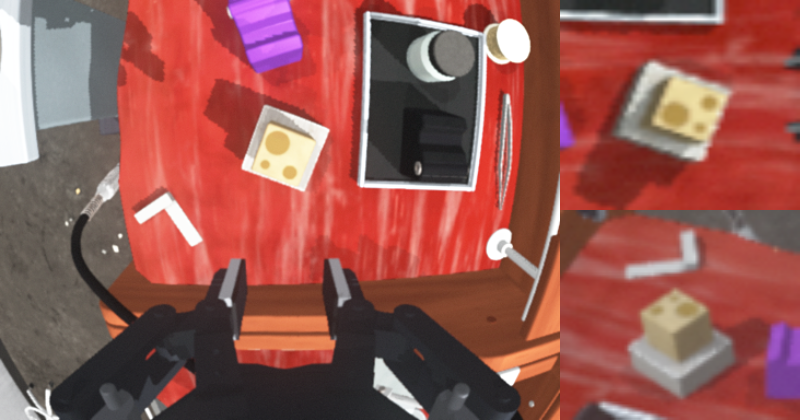

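```bash
python3 -c "
from h import *
s=800/560
b=np.mean([watv('w8',np.array(p)*s,.07)[:2] for p in((270,127),(313,145),(298,190),(255,172))],0);c=np.mean([watv('w8',np.array(p)*s,.028)[:2] for p in((271,105),(328,130),(305,191),(243,168))],0);print(b,c,b-c)
o=r.get_obs();print(o['tcp_pos'],o['orientation'])"
```

```text
[ 0.48417737 -0.16793602] [ 0.48677393 -0.16590486] [-0.00259656 -0.00203116]
[ 0.48479164 -0.2043961   0.20397643] [-3.14127447e+00  4.21187988e-02  2.77971205e-05]
```

Block is about 3 mm off the middle. Now the lid.

Request:
arm_command([
  [[0,0.05,0],[0,0,-0.005],45],
  [[0,0.1,0],[0,0,-0.005],45],
  [[0,0.15,0],[0,0,-0.005],45],
  [[0,0.2,0],[0,0,-0.005],45],
  [[-0.01,0.25,0],[0,0,-0.005],45],
  [[-0.02,0.3,0],[0,0,-0.005],45],
  [[-0.029,0.35,0],[0,0,-0.005],45],
  [[-0.029,0.4,0],[0,0,-0.005],45],
  [[-0.029,0.44,0],[0,0,-0.005],45],
  [[-0.029,0.4525,0],[0,0,-0.005],45],
])

```text
clock: 30.25
tcp_pos: [0.4546, 0.2536, 0.2047]
orientation: [-3.137, 0.041, -0.001]
contact_force: [0.4, 0.5, -0.4]
grip_width: 0.0382
```

Request:
arm_command([
  [[0,0,-0.03],[0,0,0],45],
  [[0,0,-0.06],[0,0,0],45],
  [[0,0,-0.08],[0,0,0],45],
  [[0,0,-0.08],[0,0,0],45],
  [[0,0,-0.08],[0,0,0],45],
])

```text
clock: 30.75
tcp_pos: [0.456, 0.2477, 0.1242]
orientation: [3.141, -0.053, -0.001]
contact_force: [0.2, -0.2, -0.2]
grip_width: 0.0385
```

Request:
arm_command([
  [[0,0,-0.02],[0,0,0],45],
  [[0,0,-0.032],[0,0,0],45],
  [[0,0,-0.038],[0,0,0],45],
  [[0,0,-0.038],[0,0,0],35],
  [[0,0,-0.038],[0,0,0],25],
  [[0,0,-0.038],[0,0,0],15],
  [[0,0,-0.038],[0,0,0],5],
  [[0,0,-0.038],[0,0,0],5],
  [[0,0,-0.038],[0,0,0],5],
], newtons=25)

```text
clock: 31.65
tcp_pos: [0.4561, 0.2483, 0.0867]
orientation: [-3.141, 0.053, -0.002]
contact_force: [-0.9, -0.4, 5.4]
grip_width: 0.0093
```

Request:
arm_command([
  [[0.004,0,0],[0,0,0],5],
  [[0.012,-0.0005,0],[0,0,0],5],
  [[0.022,-0.001,0],[0,0,0],5],
  [[0.034,-0.001,0],[0,0,0],5],
  [[0.046,-0.0015,0],[0,0,0],5],
  [[0.058,-0.002,0],[0,0,0],5],
  [[0.07,-0.0025,0],[0,0,0],5],
  [[0.082,-0.003,0],[0,0,0],5],
  [[0.09,-0.003,0],[0,0,0],5],
  [[0.095,-0.0033,0],[0,0,0],5],
])

```text
clock: 32.65
tcp_pos: [0.5515, 0.2452, 0.0867]
orientation: [-3.14, 0.054, -0.001]
contact_force: [-1.8, -1.2, 7.2]
grip_width: 0.0091
```

Request:
arm_command([
  [[0.001,0,0],[0,0,0],5],
  [[0.002,0,0],[0,0,0],5],
  [[0.003,0,0],[0,0,0],5],
  [[0.004,0,0],[0,0,0],5],
  [[0.005,0,0],[0,0,0],5],
  [[0.006,0,0],[0,0,0],5],
])

```text
clock: 33.25
tcp_pos: [0.5568, 0.245, 0.0867]
orientation: [-3.141, 0.053, -0.001]
contact_force: [-2.3, -1.6, 6.2]
grip_width: 0.0086
```

Request:
arm_command([
  [[0.001,0,0],[0,0,0],5],
  [[0.002,0,0],[0,0,0],5],
  [[0.003,0,0],[0,0,0],5],
  [[0.003,0,0],[0,0,0],5],
])

```text
clock: 33.65
tcp_pos: [0.5586, 0.245, 0.0867]
orientation: [3.14, -0.053, -0.003]
contact_force: [-6.0, -1.3, 8.8]
grip_width: 0.0092
```

Request:
arm_command([
  [[0.001,0,0],[0,0,0],5],
  [[0.002,0,0],[0,0,0],5],
  [[0.002,0,0],[0,0,0],5],
])

```text
clock: 33.95
tcp_pos: [0.5588, 0.245, 0.0867]
orientation: [3.139, -0.051, -0.007]
contact_force: [-11.1, -2.9, 14.0]
grip_width: 0.0092
```

The lid is at its stop: the force rises while x stays at 0.5587, so it started about 6 mm ajar. Releasing, then to the jar.

Request:
arm_command([
  [[-0.002,0,0],[0,0,0],5],
  [[-0.002,0,0],[0,0,0],15],
  [[-0.002,0,0],[0,0,0],30],
  [[-0.002,0,0],[0,0,0],45],
  [[-0.002,0,0],[0,0,0],45],
  [[-0.002,0,0.02],[0,0,0],45],
  [[-0.002,0,0.05],[0,0,0],45],
  [[-0.002,0,0.08],[0,0,0],60],
  [[-0.02,-0.02,0.11],[0,0,0],90],
  [[-0.04,-0.05,0.12],[0,0,0.01],90],
])

```text
clock: 34.95
tcp_pos: [0.5227, 0.1973, 0.2091]
orientation: [-3.138, 0.033, -0.007]
contact_force: [0.8, -1.2, -0.4]
grip_width: 0.0764
```

Request:
arm_command([
  [[-0.02,-0.05,0],[0,0,0.02],90],
  [[-0.02,-0.1,0],[0,0,0.03],90],
  [[-0.02,-0.15,0],[0,0,0.03],90],
  [[-0.01,-0.19,0],[0,0,0.03],90],
  [[0.01,-0.23,0],[0,0,0.03],90],
  [[0.04,-0.26,0],[0,0,0.03],90],
  [[0.08,-0.268,0],[0,0,0.03],90],
  [[0.115,-0.268,0],[0,0,0.03],90],
  [[0.117,-0.268,0],[0,0,0.03],90],
  [[0.117,-0.268,0],[0,0,0.03],90],
])

```text
clock: 35.95
tcp_pos: [0.639, -0.0728, 0.2054]
orientation: [-3.141, -0.01, 0.001]
contact_force: [0.2, 0.0, -0.4]
grip_width: 0.0767
```

Request:
arm_command([
  [[-0.003,0,-0.04],[0,0,0],90],
  [[-0.003,0,-0.08],[0,0,0],90],
  [[-0.003,0,-0.11],[0,0,0],90],
  [[-0.003,0,-0.135],[0,0,0],90],
  [[-0.003,0,-0.15],[0,0,0],90],
  [[-0.003,0,-0.16],[0,0,0],90],
  [[-0.003,0,-0.162],[0,0,0],90],
  [[-0.003,0,-0.162],[0,0,0],90],
], newtons=35)

```text
clock: 36.75
tcp_pos: [0.6362, -0.0732, 0.0448]
orientation: [3.142, 0.01, 0.002]
contact_force: [0.9, 0.3, 0.3]
grip_width: 0.0768
```

Request:
arm_command([
  [[0,0,0],[0,0,0],75],
  [[0,0,0],[0,0,0],65],
  [[0,0,0],[0,0,0],55],
  [[0,0,0],[0,0,0],45],
  [[0,0,0],[0,0,0],40],
  [[0,0,0],[0,0,0],40],
  [[0,0,0],[0,0,0],40],
])

```text
clock: 37.45
tcp_pos: [0.6363, -0.0733, 0.0451]
orientation: [3.141, 0.009, 0.002]
contact_force: [-1.5, -0.3, 5.0]
grip_width: 0.0459
```

Request:
arm_command([
  [[0,0,0.02],[0,0,0],40],
  [[0,0,0.06],[0,0,0],40],
  [[0,0,0.1],[0,0,0],40],
  [[-0.02,0,0.14],[0,0,0],40],
  [[-0.06,0,0.15],[0,0,0],40],
  [[-0.1,0.01,0.15],[0,0,0],40],
  [[-0.14,0.04,0.15],[0,0,0],40],
  [[-0.17,0.08,0.15],[0,0,0],40],
  [[-0.1797,0.12,0.15],[0,0,0],40],
  [[-0.1797,0.16,0.15],[0,0,0],40],
])

```text
clock: 38.45
tcp_pos: [0.4542, 0.0875, 0.1951]
orientation: [3.139, 0.009, 0.001]
contact_force: [0.4, -0.4, -0.8]
grip_width: 0.0457
```

Request:
arm_command([
  [[0,0.05,0],[0,0,0],40],
  [[0,0.1,0],[0,0,0],40],
  [[0,0.15,0],[0,0,0],40],
  [[0,0.19,0],[0,0,0],40],
  [[0,0.2063,-0.02],[0,0,0],40],
  [[0,0.2063,-0.06],[0,0,0],40],
  [[0,0.2063,-0.1],[0,0,0],40],
  [[0,0.2063,-0.125],[0,0,0],40],
  [[0,0.2063,-0.14],[0,0,0],40],
  [[0,0.2063,-0.145],[0,0,0],40],
])

```text
clock: 39.45
tcp_pos: [0.4559, 0.2929, 0.0486]
orientation: [3.141, 0.01, -0.001]
contact_force: [0.3, -0.2, -1.0]
grip_width: 0.0456
```

Request:
arm_command([
  [[0,0,-0.002],[0,0,0],40],
  [[0,0,-0.004],[0,0,0],40],
  [[0,0,-0.006],[0,0,0],40],
  [[0,0,-0.0075],[0,0,0],40],
  [[0,0,-0.0075],[0,0,0],40],
])

```text
clock: 39.95
tcp_pos: [0.4563, 0.293, 0.0418]
orientation: [-3.141, -0.009, -0.001]
contact_force: [-0.5, -1.5, -0.9]
grip_width: 0.0459
```

Request:
arm_command([
  [[0,0,-0.001],[0,0,0],40],
  [[0,0,-0.0018],[0,0,0],40],
  [[0,0,-0.0018],[0,0,0],40],
])

```text
clock: 40.25
tcp_pos: [0.4563, 0.2932, 0.041]
orientation: [3.141, 0.009, 0.002]
contact_force: [-2.5, -2.8, 12.4]
grip_width: 0.0458
```

Jar down. Releasing, then to the graver.

Request:
arm_command([
  [[0,0,0.001],[0,0,0],40],
  [[0,0,0.001],[0,0,0],65],
  [[0,0,0.001],[0,0,0],75],
  [[0,0,0.001],[0,0,0],90],
  [[0,0,0.001],[0,0,0],90],
  [[0,0,0.02],[0,0,0],90],
  [[0,0,0.05],[0,0,0],90],
  [[0,0,0.09],[0,0,0],90],
  [[0,0,0.13],[0,0,0],90],
  [[0,-0.02,0.155],[0,0,0],90],
])

```text
clock: 41.25
tcp_pos: [0.4562, 0.2763, 0.1979]
orientation: [-3.137, -0.015, -0.004]
contact_force: [0.4, 0.3, 0.0]
grip_width: 0.0771
```

Request:
arm_command([
  [[0,-0.05,0],[0,0,0],90],
  [[0,-0.1,0],[0,0,0],90],
  [[0,-0.15,0],[0,0,0],90],
  [[0,-0.2,0],[0,0,-0.02],90],
  [[0,-0.25,0],[0,0,-0.045],90],
  [[0.02,-0.29,0],[0,0,-0.045],90],
  [[0.05,-0.33,0],[0,0,-0.045],90],
  [[0.08,-0.37,0],[0,0,-0.045],90],
  [[0.12,-0.4,0],[0,0,-0.045],90],
  [[0.15,-0.425,0],[0,0,-0.045],90],
])

```text
clock: 42.25
tcp_pos: [0.6076, -0.1549, 0.1943]
orientation: [3.14, -0.065, 0.0]
contact_force: [0.8, 0.0, -0.1]
grip_width: 0.0768
```

Request:
arm_command([
  [[0.02,-0.005,0],[0,0,0],90],
  [[0.0255,-0.005,0],[0,0,0],90],
  [[0.0255,-0.005,0],[0,0,0],90],
  [[0.0255,-0.005,0],[0,0,0],90],
])

```text
clock: 42.65
tcp_pos: [0.6307, -0.1557, 0.1946]
orientation: [-3.141, 0.059, 0.001]
contact_force: [-0.6, 0.9, 0.1]
grip_width: 0.0765
```

Request:
arm_command([
  [[0.001,-0.0015,-0.04],[0,0,0],90],
  [[0.001,-0.0015,-0.08],[0,0,0],90],
  [[0.001,-0.0015,-0.11],[0,0,0],90],
  [[0.001,-0.0015,-0.13],[0,0,0],90],
  [[0.001,-0.0015,-0.145],[0,0,0],90],
  [[0.001,-0.0015,-0.153],[0,0,0],90],
  [[0.001,-0.0015,-0.153],[0,0,0],90],
], newtons=40)

```text
clock: 43.35
tcp_pos: [0.6325, -0.1583, 0.0415]
orientation: [-3.141, 0.061, 0.001]
contact_force: [0.1, -0.2, -0.5]
grip_width: 0.0768
```

Request:
arm_command([
  [[0,0,0],[0,0,0],75],
  [[0,0,0],[0,0,0],65],
  [[0,0,0],[0,0,0],55],
  [[0,0,0],[0,0,0],45],
  [[0,0,0],[0,0,0],40],
  [[0,0,0],[0,0,0],40],
  [[0,0,0],[0,0,0],40],
])

```text
clock: 44.05
tcp_pos: [0.633, -0.1586, 0.043]
orientation: [3.14, -0.062, 0.002]
contact_force: [-0.8, -0.1, 5.6]
grip_width: 0.047
```

Request:
arm_command([
  [[0,0,0.02],[0,0,0],40],
  [[0,0,0.06],[0,0,0],40],
  [[0,0,0.1],[0,0,0],40],
  [[-0.02,0.01,0.14],[0,0,0],40],
  [[-0.06,0.03,0.15],[0,0,0],40],
  [[-0.1,0.06,0.15],[0,0,0],40],
  [[-0.13,0.09,0.15],[0,0,0],40],
  [[-0.15,0.13,0.15],[0,0,0.02],40],
  [[-0.17,0.17,0.15],[0,0,0.04],40],
  [[-0.1767,0.21,0.15],[0,0,0.08],40],
])

```text
clock: 45.05
tcp_pos: [0.4533, 0.0524, 0.1924]
orientation: [3.138, 0.066, -0.001]
contact_force: [1.7, -0.1, -4.8]
grip_width: 0.0471
```

Request:
arm_command([
  [[0,0.05,0],[0,0,0],40],
  [[0,0.1,0],[0,0,0],40],
  [[0,0.14,0],[0,0,0],40],
  [[0,0.1528,-0.02],[0,0,0],40],
  [[0,0.1528,-0.06],[0,0,0],40],
  [[0,0.1528,-0.1],[0,0,0],40],
  [[0,0.1528,-0.125],[0,0,0],40],
  [[0,0.1528,-0.14],[0,0,0],40],
  [[0,0.1528,-0.145],[0,0,0],40],
  [[0,0.1528,-0.145],[0,0,0],40],
])

```text
clock: 46.05
tcp_pos: [0.4563, 0.2046, 0.0473]
orientation: [-3.141, -0.064, -0.001]
contact_force: [0.0, -0.8, -3.4]
grip_width: 0.0474
```

Request:
arm_command([
  [[0,0,-0.002],[0,0,0],40],
  [[0,0,-0.004],[0,0,0],40],
  [[0,0,-0.006],[0,0,0],40],
  [[0,0,-0.0075],[0,0,0],40],
  [[0,0,-0.0075],[0,0,0],40],
])

```text
clock: 46.55
tcp_pos: [0.4559, 0.2043, 0.0392]
orientation: [3.141, 0.064, 0.0]
contact_force: [0.9, 0.5, -4.1]
grip_width: 0.0473
```

Request:
arm_command([
  [[0,0,-0.001],[0,0,0],40],
  [[0,0,-0.002],[0,0,0],40],
  [[0,0,-0.002],[0,0,0],40],
])

```text
clock: 46.85
tcp_pos: [0.4559, 0.2043, 0.0389]
orientation: [3.139, 0.064, 0.001]
contact_force: [-6.1, -4.8, 20.7]
grip_width: 0.0476
```

Contact. Releasing and backing off for a final check.

Request:
arm_command([
  [[0,0,0.0015],[0,0,0],40],
  [[0,0,0.0015],[0,0,0],65],
  [[0,0,0.0015],[0,0,0],75],
  [[0,0,0.0015],[0,0,0],90],
  [[0,0,0.0015],[0,0,0],90],
  [[0,0,0.02],[0,0,0],90],
  [[0,0,0.05],[0,0,0],90],
  [[0,0,0.09],[0,0,0],90],
  [[0,0,0.13],[0,0,0],90],
  [[0,-0.02,0.17],[0,0,0],90],
])

```text
clock: 47.85
tcp_pos: [0.4555, 0.1867, 0.2091]
orientation: [-3.138, -0.071, -0.001]
contact_force: [0.3, -0.6, 0.7]
grip_width: 0.0767
```

Request:
arm_command([
  [[-0.005,-0.04,0.05],[0,0,-0.04],90],
  [[-0.007,-0.04,0.09],[0,0,-0.04],90],
  [[-0.007,-0.04,0.09],[0,0,-0.04],90],
  [[-0.007,-0.04,0.09],[0,0,-0.04],90],
])

```text
clock: 48.25
tcp_pos: [0.4495, 0.1441, 0.2982]
orientation: [3.141, -0.001, 0.005]
contact_force: [-0.8, 0.4, -0.0]
grip_width: 0.0766
```

```bash
python3 -c "
from h import *
wsave('w9');cv2.imwrite('pics/side9.png',r.grab_frame('side'));cv2.imwrite('pics/top9.png',r.grab_frame('top'));s=cv2.imread('pics/side9.png')
a=cv2.resize(cv2.imread('pics/w9.png'),(480,360));s0=cv2.imread('pics/side0.png')
f=lambda im,x,y,w,h,W,H:cv2.resize(im[y:y+h,x:x+w],(W,H),interpolation=cv2.INTER_CUBIC)
R_=np.vstack([f(s0,245,165,133,100,320,240),f(s,245,165,133,100,320,240),f(s,130,125,80,30*1,320,120)])
t=np.vstack([f(s,130,135,100,75,320,240)]);t0=f(cv2.imread('pics/top9.png'),130,140,105,100,160,240)
cv2.imwrite('pics/m5.png',np.hstack([np.vstack([a,np.hstack([t,t0])]),R_]))"
```

```text
[0.44949462 0.14406307 0.29824766] [ 3.14109748e+00 -5.65248301e-04  4.66316392e-03]
```

View pics/m5.png

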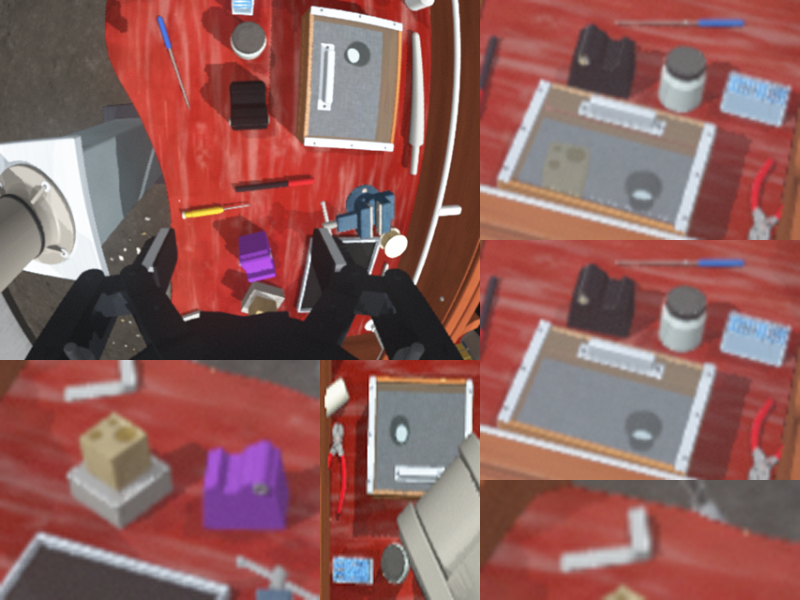

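The jar, graver, bur box and loupe look the same as at the start. The lid is shut and the doming block sits on the bench block. One quick shift check, then hand in.

```bash
python3 -c "
from h import *
a=cv2.imread('pics/side0.png',0).astype(np.float32);b=cv2.imread('pics/side9.png',0).astype(np.float32)
for n,(x,y,w,h) in dict(jar=(317,182,24,32),graver=(280,172,32,32),bur=(343,192,33,28),loupe=(303,233,20,22)).items():
    m=cv2.matchTemplate(b[y-8:y+h+8,x-8:x+w+8],a[y:y+h,x:x+w],cv2.TM_CCOEFF_NORMED);_,v,_,p=cv2.minMaxLoc(m);print(n,v,p[0]-8,p[1]-8)
print(r.get_obs()['contact_force'],r.hand_in())"
```

```text
jar 0.9800397157669067 0 0
graver 0.9518272876739502 0 0
bur 0.9973605871200562 0 0
loupe 0.9853954315185547 0 0
the job is handed in; nothing more can be done
[ 0.25871752  0.50766657 -0.42656079] None
```

The job is done and handed in at about 48.5 s of the 131 s allowed. I moved the graver block and the jar into the tray, slid the lid open, and set the doming block on the bench block. Then I pushed the lid shut and put the jar and the graver block back.

Last checks:
- **Jar, graver block, bur box and loupe:** the side-camera comparison with the start shows 0 px shift for each (about 2 mm per pixel). The jar and graver block stand upright.
- **Doming block:** it stands upright, same side up, about 3 mm from the bench block's middle.
- **Lid:** I pushed it until the force rose to 11 N with no further movement. That put the pull 6 mm farther in than where it started, so the lid began about 6 mm ajar.
- **Robot:** it is clear of everything, and the force reading is near zero.

Two things disagreed or stood out:
- **Camera positions:** the top and side views differed by 3–7 mm at the start, so I averaged them with the wrist camera.
- **Unexplained force:** I felt an upward push of about 16 N while lowering onto the doming block in the case. The grasp and lift went normally after that.

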